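Close up the picnic lunch

ROBOT

A 7-joint arm with a two-finger parallel gripper is mounted at the origin on the work surface. World frame = base frame: x ahead of the robot, y to its left, z up, the work surface at z = 0. Lengths are in mm, angles in rad, forces in N, time in s.
With the tool pointing down it reaches from about 425 to 975 mm from the base axis. Payload 16.7 kg.
Tool frame: the origin (TCP) lies between the finger pads; the fingertips stand 22 mm ahead of it and the grasp point (between the pads) lies 3 mm ahead of it; z points along the fingers, y is the line along which they close (so a half turn about z gives the same grasp; the last joint's range is limited). The gripper opens to 85 mm and grips with 20 to 120 N. Pads are 22 mm wide; open, the fingers measure 114 mm over their backs; the gripper's body (76 mm by 85 mm) begins 54 mm behind the grasp point. The pads swing forward as they close: fully open they stand 13 mm farther back than shut.
Start: joints at [-1.317, 0.426, 0.074, 1.606, -0.034, 1.111, -0.067], TCP at [265.22, 620.674, 253.302] pointing down, gripper open.
Joint ranges: [-2.85, 2.85], [-0.5, 2.14], [-1.23, 1.37], [0.21, 2.46], [-1.02, 4.16], [0.16, 2.05], [-2.73, 2.73]. Speed limits (rad/s): [1.89, 1.89, 2.39, 2.39, 3.01, 3.01, 3.01].

INTERFACE

Orientations are given as a rotation vector (axis times angle).
In Python, from station import arm gives the robot as it stands. The module is installed in compiled form; this text tells all that it offers.
- The arm moves only by the tool play_rows, never from a script. Its argument "deltas" is a list of rows, each an object of numbers: "fingers": the finger opening in mm, from 0 to 85.4; "tx", "ty", "tz": the shift along the tool's x, y, z in units of 30 mm (1.0 is 30 mm); "ax", "ay", "az": the turn, a rotation vector about the tool's x, y, z in degrees. In form: [{"fingers": .., "tx": .., "ty": .., "tz": .., "ax": .., "ay": .., "az": ..}, ...]. A call has 1 to 8 rows; each row shifts and turns the commanded pose from where the row before left it, along the tool's axes as they then stand; what a row does not reach is not made up. A row lasts 1/8 s, in which the tool goes at most 62.5 mm and 10.7 degrees, less where a joint would pass 70% of its speed; a pose out of reach is approached as far as the arm can. A call is refused whole if a number of a shift passes 1 or a number of a turn 10.7, either way. A call with a gripper value outside its range is refused whole. The fingers move at their own pace and stop on an object; "force" is the grip in N (left out, the last holds). Time passes only in rows, so rows that do not move let the fingers close. It gives the time, the measured TCP pose, the force, the opening and the grip force at its end, in the units of the state.
- arm.observe(): the state, without advancing time (a new reading comes with each control period).
- arm.get_image(name): name is "side" or "top" or "wrist"; returns a dict with "img" (480x640x3 uint8, red, green, blue), "range_z" (480x640 float32, mm along the optical axis (not along the pixel's ray), 0 where there is no reading), "fov_y" (degrees; the focal length in pixels is half the picture's height over the tangent of half this angle, whatever the lens; pixels are square), "cx", "cy" (the principal point, pixels), "T" (4x4, takes a point from camera to world coordinates). Camera axes: x right, y down, z forward; pixel columns grow to the right and rows downward; lengths in mm; the calibration is good to about 2 mm. A picture is of the moment at which its call begins.
- arm.close_job(): hands the job in; it is judged then, once.
The state is a dict: "time": time; "q": joint angles; "qd": joint speeds; "effort": joint torques, N m; "eef_pos": TCP position; "ee_rot": TCP orientation; "contact_force": force on the tool from outside, world axes, zero at the start; "torque": the same for the moment, N m; "opening": opening from 0.0 (shut) to 1.0 (fully open); "finger_force": force on a finger pad.
Only numpy, scipy, OpenCV 4.12 (cv2) and the standard library are available. Lean on these libraries where they do the work, as an engineer would, in place of code of your own. Each camera call takes 0.05 s, during which the arm holds its last target. There are 200 camera calls.

TASK

Close up the lunch things for the chilly bin: put each square lid on the square box of its own colour, the round teal lid on the round teal tub, and the covered upper tiffin tier on the open steel tiffin base, each seated fully down and level, and let go. Leave the boxes, the tub and the tiffin base standing where they are, and do not disturb the green glass jar or the side plate.

Things in the scene. Friction and masses are not known exactly. Their poses are not given: they have to be found in the camera images.
- teal_square_lid: Loose teal square plastic lid, lying grip up on the bench. Origin: centre of underside, z up, sides along x and y. Plug 72 x 72 mm, z 0 to 10 (lowest 4 mm 66 x 66); plate 100 x 100 mm, z 10 to 16; darker teal bar grip in the middle, 44 mm along x, 16 mm along y, z 16 to 46. 80 g. The other square lid differs only in colour.
- yellow_square_lid: Loose yellow square plastic lid, lying grip up on the bench. Origin: centre of underside, z up, sides along x and y. Plug 72 x 72 mm, z 0 to 10 (lowest 4 mm 66 x 66); plate 100 x 100 mm, z 10 to 16; darker yellow bar grip in the middle, 44 mm along x, 16 mm along y, z 16 to 46. 80 g. The other square lid differs only in colour.
- teal_round_lid: Loose teal round plastic lid, lying knob up on the bench. Origin: centre of underside, z up. Plug 72 mm in diameter, z 0 to 10 mm (lowest 4 mm tapers to 66); plate 102 mm in diameter, z 10 to 16; darker round knob 26 mm in diameter, z 16 to 46. 80 g.
- tiffin_upper: Loose upper tier of the stainless tiffin with its cover on (one rigid piece), standing on the bench. Origin: centre of underside, z up. Foot 82 mm in diameter, z 0 to 10 mm (lowest 4 mm tapers to 76); body 106 mm in diameter, z 10 to 60, thin band around it; cover 110 mm in diameter, flat top at z 68; black round knob 26 mm in diameter, z 68 to 98. 350 g.
- teal_square_box: Open empty teal square lunch box, 92 x 92 mm, 60 mm tall, walls 4 mm (mouth 84 x 84), loose on the bench, 350 g. Origin: centre of underside, z up, sides along x and y. With its lid home, the plug is in the mouth, the plate rests on the rim and the lid's origin is 50 mm above this one; any quarter turn of the lid fits.
- yellow_square_box: Open empty yellow square lunch box, 92 x 92 mm, 60 mm tall, walls 4 mm (mouth 84 x 84), loose on the bench, 350 g. Origin: centre of underside, z up, sides along x and y. With its lid home, the plug is in the mouth, the plate rests on the rim and the lid's origin is 50 mm above this one; any quarter turn of the lid fits.
- teal_round_tub: Open empty teal round tub, 92 mm in diameter, 60 mm tall, wall 4 mm (mouth 84 mm), loose on the bench, 350 g. Origin: centre of underside, z up. With the round lid home, its plug is in the mouth, its plate rests on the rim and its origin is 50 mm above this one.
- tiffin_base: Open empty lower tier of the stainless tiffin: plain steel cylinder 100 mm in diameter, 65 mm tall, wall 4 mm (mouth 92 mm), loose on the bench, 400 g. Origin: centre of underside, z up. With the upper tier home, its foot is in the mouth, its body rests on the rim and its origin is 55 mm above this one.
- green_jar: Bystander: shut green glass jar with a steel cap, 76 mm in diameter, 125 mm tall, standing on the robot's right between the lunch things and the big chilly bin. Origin: centre of its underside.
- side_plate: Bystander: white ceramic side plate, 160 mm in diameter, 18 mm high, on the bench at the robot's left, beside the lunch things. Origin: centre of its underside.
Not all that is in view belongs to the job. What is shaped like the teal_round_lid but blue, purple or red is not meant.

How it is judged:
By the outcome, as a careful person would: the job done as asked, in the order asked, and still so for the second after the job is handed in, with the robot touching nothing.
It also fails if it takes over 128 s, if anything falls off the work surface, if the arm or the gripper's body presses on something with over 40 N, if the wrist force passes 120 N, or if a joint passes its speed limit or range.

## Working session

There is one attempt and no reset: what is moved stays moved. The work goes in short steps, Python scripts to look and compute and a tool call to move; the robot and the scene stay as the last step left them, time stands still between calls to the robot, and variables do not carry over. Pictures are saved under pics/ and viewed, at most 14 in all, crops included, and the job is handed in when it is done.

Besides the shell and the picture viewer there is one more tool, called after "Request:" as name([rows], argument=value, ...), one row to a line, values as JSON. play_rows: Moves the arm, as the interface text tells. Its arguments: {"type":"object","properties":{"deltas":{"type":"array","items":{"type":"object","properties":{"fingers":{"type":"number"},"tx":{"type":"number"},"ty":{"type":"number"},"tz":{"type":"number"},"ax":{"type":"number"},"ay":{"type":"number"},"az":{"type":"number"}}}},"force":{"type":"number"}},"required":["deltas"]}

```bash
mkdir -p pics; cat > h.py <<'E'
import numpy as np, cv2
from station import arm
def cam(n):
    d=arm.get_image(n); d['f']=240/np.tan(np.radians(d['fov_y']/2)); return d
def pts(d):
    v,u=np.mgrid[0:480,0:640]; z=d['range_z']
    P=np.stack([(u-d['cx'])/d['f']*z,(v-d['cy'])/d['f']*z,z,np.ones_like(z)],-1)
    return (P@d['T'].T)[...,:3]
def save(d,n): cv2.imwrite(f'pics/{n}.png',d['img'][...,::-1])
E
python3 - <<'E'
from h import *
for n in('top','side'):
    d=cam(n); save(d,n+'1'); np.savez(n+'1.npz',P=pts(d),img=d['img'],T=d['T'],f=d['f']); print(n,d['T'].round(2).tolist(),d['f'],d['cx'],d['cy'])
s=arm.observe(); print(s)
E
```

```text
top [[0.02, -0.98, 0.22, 338.76], [-1.0, -0.02, 0.01, 10.29], [-0.0, -0.22, -0.98, 1284.82], [0.0, 0.0, 0.0, 1.0]] 502.2988162168478 318.0069740432271 242.4965844132977
side [[0.97, -0.19, 0.15, 482.93], [-0.24, -0.7, 0.67, -647.54], [-0.02, -0.68, -0.73, 762.1], [0.0, 0.0, 0.0, 1.0]] 441.6778516082635 313.93794984611526 237.50857648902826
{'time': 0.1, 'q': array([-1.31654095,  0.42666605,  0.07384859,  1.60655463, -0.03411794,
        1.11082425, -0.06709605]), 'qd': array([-0.00115787, -0.00235275, -0.00084787, -0.00120736,  0.00011831,
       -0.00020859, -0.00067797]), 'effort': array([ 7.72267871e-03, -9.51542330e+01,  3.77110898e+00, -4.64402390e+01,
        1.95551669e-02,  6.38206402e-03,  4.42025339e-05]), 'eef_pos': array([265.06599691, 620.38873353, 252.67762173]), 'ee_rot': array([-6.29932494e-01, -3.07761101e+00,  1.85410101e-03]), 'contact_force': array([ 0.51652096, -0.22321524, -1.06313266]), 'torque': array([-0.01804076, -0.00369143,  0.02235973]), 'finger_force': 0.0, 'opening': 0.9993620612441826}
```

View pics/top1.png

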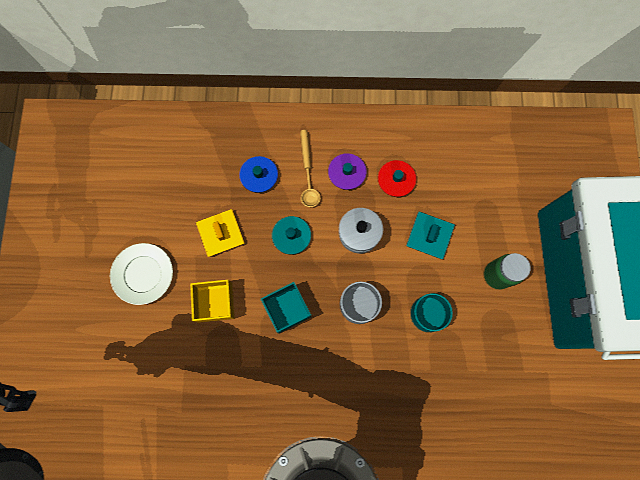

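View pics/side1.png

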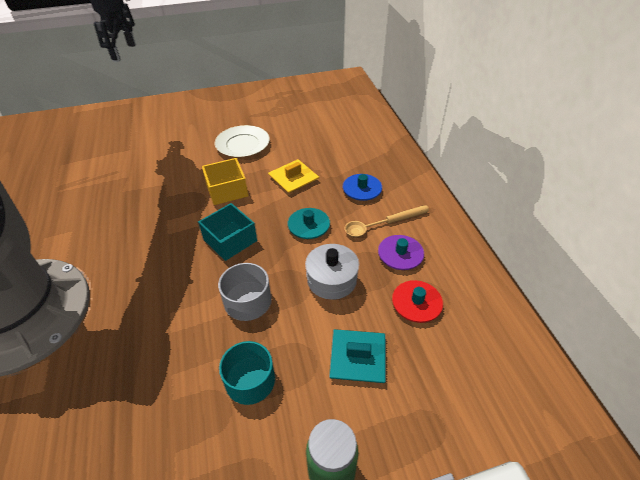

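The top view shows, left to right:
- **Lids:** yellow square (220,232), teal round (292,235), tiffin upper (361,229), teal square (431,235).
- **Containers:** yellow box (211,300), teal square box (288,307), tiffin base (361,302), teal tub (433,312).
- **Round lid candidates:** blue (259,174), purple (347,171), red (397,178) and teal (292,235). Only (292,235) has a teal plate, so that is the one meant.

I'll confirm it in a crop and measure.

```bash
cat > meas.py <<'E'
from h import *
S={'ylid':(220,232,'r',(11,20)),'rlid':(292,235,'c',(11,20)),'tup':(361,229,'c',(62,72)),'tlid':(431,235,'r',(11,20)),
'ybox':(211,300,'r',(52,66)),'tbox':(288,307,'r',(52,66)),'tbase':(361,302,'c',(57,71)),'tub':(433,312,'c',(52,66))}
def fit(P,key,r=34):
    u,v,k,(a,b)=S[key]
    Q=P[v-r:v+r,u-r:u+r].reshape(-1,3); Q=Q[(Q[:,2]>a)&(Q[:,2]<b)]
    xy=Q[:,:2].astype(np.float32)
    if k=='r':
        c,s,an=cv2.minAreaRect(xy); 
        return np.round([*c,*s,an,np.median(Q[:,2]),len(Q)],1)
    h=cv2.convexHull(xy); c,rad=cv2.minEnclosingCircle(h); e=cv2.fitEllipse(h)
    return np.round([*c,2*rad,*e[0],*e[1],np.median(Q[:,2]),len(Q)],1)
if __name__=='__main__':
    D=np.load('top1.npz');
    for k in S: print(k,fit(D['P'],k))
E
python3 - <<'E'
from meas import *
D=np.load('top1.npz')
for k in S: print(k,fit(D['P'],k))
# grips: points above plate
for k,(a,b) in {'ylid':(30,52),'tlid':(30,52),'rlid':(30,52),'tup':(85,104)}.items():
    u,v=S[k][:2]; Q=D['P'][v-30:v+30,u-30:u+30].reshape(-1,3);Q=Q[(Q[:,2]>a)&(Q[:,2]<b)]
    print(k,'grip',np.round(cv2.minAreaRect(Q[:,:2].astype(np.float32)),1) if 0 else cv2.minAreaRect(Q[:,:2].astype(np.float32)),np.median(Q[:,2]),len(Q))
print('bench z',[D['P'][y,x].round(1) for x,y in((330,270),(250,260),(400,270))])
im=D['img'][140:340,180:480,::-1]; cv2.imwrite('pics/crop1.png',cv2.resize(im,(750,500),interpolation=cv2.INTER_CUBIC))
E
```

```text
ylid [ 641.8  272.3  101.1   99.8   22.4   15.9 1185. ]
rlid [ 664.2   65.8  165.7  662.6   68.5  106.1  168.2   16.  1001. ]
tup [ 647.7  -89.7  110.3  647.5  -89.8  108.4  108.8   67.3 1250. ]
tlid [ 646.5 -274.8  100.2  101.9   70.1   16.1 1179. ]
ybox [462.  276.5  93.   93.4   7.   59.  312. ]
tbox [449.2  92.6  92.2  91.7  28.   59.6 274. ]
tbase [464.6 -90.7 100.  464.3 -90.6  98.8  99.   64.7 237. ]
tub [ 444.1 -265.7   92.6  443.8 -266.    91.1   91.6   59.6  232. ]
ylid grip ((641.3560180664062, 271.8319396972656), (43.69636154174805, 16.23017692565918), 22.520671844482422) 44.957485835046555 118
tlid grip ((646.5384521484375, -274.58892822265625), (16.5533504486084, 45.727603912353516), 69.44071960449219) 45.5763608382988 121
rlid grip ((637.7138671875, 86.42293548583984), (23.372739791870117, 24.00014877319336), 44.37567901611328) 45.72068499060674 85
tup grip ((645.702880859375, -89.73851776123047), (23.32307243347168, 24.627971649169922), 1.5107152462005615) 97.60472343645756 91
bench z [array([550.3, -15. ,   3.5]), array([ 5.731e+02,  1.933e+02, -5.000e-01]), array([ 554.6, -196.4,   -0.8])]
```

View pics/crop1.png

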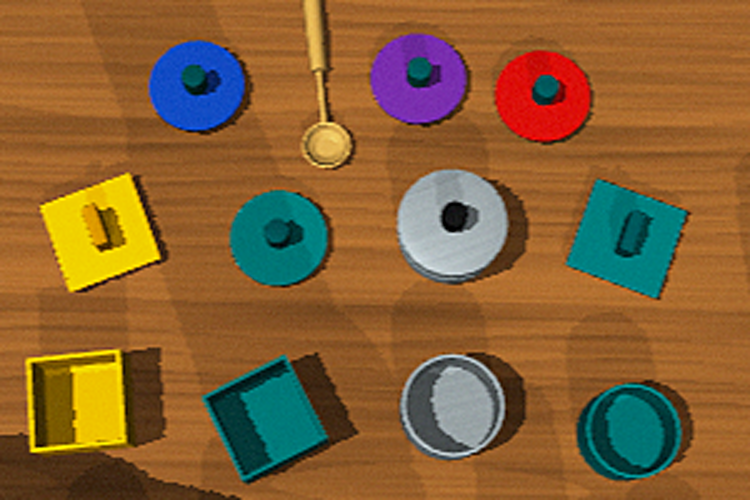

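The crop confirms it: only the lid at crop (279,238), full-image (292,235), has both plate and knob teal. Blue, purple and red are decoys. Next is the yellow lid.

```bash
cat > go.py <<'E'
import sys; from h import *; from scipy.spatial.transform import Rotation as R
# go.py x y z yaw : total turn, then shift in units (after turning, level tool)
s=arm.observe(); M=R.from_rotvec(s['ee_rot']).as_matrix(); p=s['eef_pos']
yaw=np.degrees(np.arctan2(M[1,0],M[0,0])); print('pos',p.round(1),'yaw',yaw.round(2),'zax',M[:,2].round(4),'t',s['time'],'q7',s['q'][6].round(2),'F',s['contact_force'].round(1),'ff',s['finger_force'],'open',s['opening']*85.4)
if len(sys.argv)>1:
    x,y,z,w=map(float,sys.argv[1:]); a=np.radians(w)
    T=np.array([[np.cos(a),np.sin(a),0],[np.sin(a),-np.cos(a),0],[0,0,-1]])
    rv=np.degrees(R.from_matrix(M.T@T).as_rotvec())
    print('turn',rv.round(2),'shift units',(T.T@(np.array([x,y,z])-p)/30).round(3))
E
python3 go.py 641.5 272 150 202.5
```

```text
pos [265.1 620.4 252.7] yaw 156.86 zax [-4.0e-04 -1.1e-03 -1.0e+00] t 0.1 q7 -0.07 F [ 0.5 -0.2 -1.1] ff 0.0 open 85.3455200302532
turn [-7.000e-02 -2.000e-02 -4.564e+01] shift units [ -7.149 -15.531   3.423]
```

Request:
play_rows([
  {"az":-9.13,"tz":0.4,"fingers":50},
  {"az":-9.13,"tz":0.4},
  {"az":-9.13,"tz":0.4},
  {"az":-9.13,"tz":0.4},
  {"az":-9.13,"tz":0.4},
  {"tx":-0.45,"ty":-0.98},
  {"tx":-0.45,"ty":-0.98},
  {"tx":-0.45,"ty":-0.98},
], force=40)

```text
schema error: expected keys fingers, tx, ty, tz, ax, ay, az
```

Request:
play_rows([
  {"tx":-0.45,"ty":-0.98},
  {"tx":-0.45,"ty":-0.98},
  {"tx":-0.45,"ty":-0.98},
  {"tx":-0.45,"ty":-0.98},
  {"tx":-0.45,"ty":-0.98},
  {"tx":-0.45,"ty":-0.98},
  {"tx":-0.45,"ty":-0.98},
  {"tx":-0.45,"ty":-0.98},
])

```text
schema error: expected keys fingers, tx, ty, tz, ax, ay, az
```

Request:
play_rows([
  {"tx":-0.45,"ty":-0.98},
  {"tx":-0.45,"ty":-0.98},
  {"tx":-0.45,"ty":-0.98},
  {"tx":-0.45,"ty":-0.98},
  {"tx":-0.3,"ty":-0.6},
  {"tz":0.5},
  {"tz":0.5},
  {},
])

```text
schema error: expected keys fingers, tx, ty, tz, ax, ay, az
```

```bash
python3 go.py 641.5 272 44 202.5; python3 - <<'E'
from h import *
d=cam('wrist'); save(d,'w1'); P=pts(d); Z=P[...,2]
for a,b in((30,52),(11,20)):
    m=(Z>a)&(Z<b); Q=P[m][:,:2].astype(np.float32); print(cv2.minAreaRect(Q),len(Q))
E
```

```text
pos [265.1 620.4 252.7] yaw 156.86 zax [-4.0e-04 -1.1e-03 -1.0e+00] t 0.1 q7 -0.07 F [ 0.5 -0.2 -1.1] ff 0.0 open 85.3455200302532
turn [-7.000e-02 -2.000e-02 -4.564e+01] shift units [ -7.149 -15.531   6.956]
((0.0, 0.0), (0.0, 0.0), 0.0) 0
((493.5108642578125, 477.4195251464844), (157.4586181640625, 80.83187866210938), 74.50560760498047) 2778
```

All keys are required in every row.

Request:
play_rows([
  {"fingers":50,"tx":0,"ty":0,"tz":0.4,"ax":0,"ay":0,"az":-9.13},
  {"fingers":50,"tx":0,"ty":0,"tz":0.4,"ax":0,"ay":0,"az":-9.13},
  {"fingers":50,"tx":0,"ty":0,"tz":0.4,"ax":0,"ay":0,"az":-9.13},
  {"fingers":50,"tx":0,"ty":0,"tz":0.4,"ax":0,"ay":0,"az":-9.13},
  {"fingers":50,"tx":0,"ty":0,"tz":0.4,"ax":0,"ay":0,"az":-9.13},
  {"fingers":50,"tx":-0.45,"ty":-0.98,"tz":0,"ax":0,"ay":0,"az":0},
  {"fingers":50,"tx":-0.45,"ty":-0.98,"tz":0,"ax":0,"ay":0,"az":0},
  {"fingers":50,"tx":-0.45,"ty":-0.98,"tz":0,"ax":0,"ay":0,"az":0},
], force=40)

```text
time: 1.15
eef_pos: [337.0, 553.8, 193.0]
ee_rot: [0.613, -3.081, 0.001]
contact_force: [-0.2, 0.6, 0.3]
opening: 0.585
finger_force: 0.0
```

Request:
play_rows([
  {"fingers":50,"tx":-0.45,"ty":-0.98,"tz":0,"ax":0,"ay":0,"az":0},
  {"fingers":50,"tx":-0.45,"ty":-0.98,"tz":0,"ax":0,"ay":0,"az":0},
  {"fingers":50,"tx":-0.45,"ty":-0.98,"tz":0,"ax":0,"ay":0,"az":0},
  {"fingers":50,"tx":-0.45,"ty":-0.98,"tz":0,"ax":0,"ay":0,"az":0},
  {"fingers":50,"tx":-0.45,"ty":-0.98,"tz":0,"ax":0,"ay":0,"az":0},
  {"fingers":50,"tx":-0.45,"ty":-0.98,"tz":0,"ax":0,"ay":0,"az":0},
  {"fingers":50,"tx":-0.45,"ty":-0.98,"tz":0,"ax":0,"ay":0,"az":0},
  {"fingers":50,"tx":-0.45,"ty":-0.98,"tz":0,"ax":0,"ay":0,"az":0},
])

```text
time: 2.15
eef_pos: [526.8, 377.9, 193.1]
ee_rot: [0.613, -3.081, 0.0]
contact_force: [0.5, 0.3, -0.4]
opening: 0.587
finger_force: 0.0
```

Request:
play_rows([
  {"fingers":50,"tx":-0.45,"ty":-0.98,"tz":0,"ax":0,"ay":0,"az":0},
  {"fingers":50,"tx":-0.45,"ty":-0.98,"tz":0,"ax":0,"ay":0,"az":0},
  {"fingers":50,"tx":-0.45,"ty":-0.98,"tz":0,"ax":0,"ay":0,"az":0},
  {"fingers":50,"tx":-0.45,"ty":-0.98,"tz":0,"ax":0,"ay":0,"az":0},
  {"fingers":50,"tx":-0.4,"ty":-0.8,"tz":0,"ax":0,"ay":0,"az":0},
  {"fingers":50,"tx":0,"ty":0,"tz":0.5,"ax":0,"ay":0,"az":0},
  {"fingers":50,"tx":0,"ty":0,"tz":0.5,"ax":0,"ay":0,"az":0},
  {"fingers":50,"tx":0,"ty":0,"tz":0,"ax":0,"ay":0,"az":0},
])

```text
time: 3.15
eef_pos: [639.8, 273.8, 161.4]
ee_rot: [0.615, -3.078, 0.001]
contact_force: [0.1, 0.7, -0.1]
opening: 0.584
finger_force: 0.0
```

```bash
python3 go.py 641.5 272 44 202.5; python3 - <<'E'
from h import *
d=cam('wrist'); save(d,'w1'); P=pts(d); Z=P[...,2]
for a,b in((30,52),(11,20)):
    m=(Z>a)&(Z<b); Q=P[m][:,:2].astype(np.float32); print(cv2.minAreaRect(Q),len(Q))
E
```

```text
pos [639.8 273.8 161.4] yaw -157.41 zax [-0.003  -0.0011 -1.    ] t 3.15 q7 1.48 F [ 0.1  0.7 -0.1] ff 0.0 open 49.90984351174292
turn [ 0.01 -0.18  0.09] shift units [-0.029 -0.078  3.912]
((629.0655517578125, 237.71823120117188), (192.55059814453125, 325.2602233886719), 37.759456634521484) 6456
((617.115478515625, 256.7261047363281), (258.4996643066406, 442.5262451171875), 34.889949798583984) 51183
```

```bash
cat > wr.py <<'E'
import sys; from h import *
# wr.py x y r lo hi : rect of points at heights lo..hi within r of (x,y), seen by the wrist camera
x,y,r,a,b=map(float,sys.argv[1:6]); d=cam(sys.argv[6] if len(sys.argv)>6 else 'wrist'); P=pts(d)
m=(P[...,2]>a)&(P[...,2]<b)&(np.hypot(P[...,0]-x,P[...,1]-y)<r)
Q=P[m][:,:2].astype(np.float32)
if len(Q)>5: print(cv2.minAreaRect(Q),'circ',cv2.minEnclosingCircle(Q),np.median(P[m][:,2]),len(Q))
else: print('none',len(Q))
if len(sys.argv)>7: save(d,sys.argv[7])
E
python3 wr.py 641 272 30 38 52 wrist w2; python3 wr.py 641 272 75 12 20
```

```text
((641.945068359375, 273.61541748046875), (43.67702102661133, 15.713016510009766), 22.20450210571289) circ ((641.9352416992188, 273.53619384765625), 22.361371994018555) 46.77783135232231 1714
((642.5005493164062, 273.7204895019531), (100.26982879638672, 100.32067108154297), 22.23952293395996) circ ((642.5198974609375, 273.6972961425781), 69.6592025756836) 17.06816412118232 17914
```

View pics/w2.png

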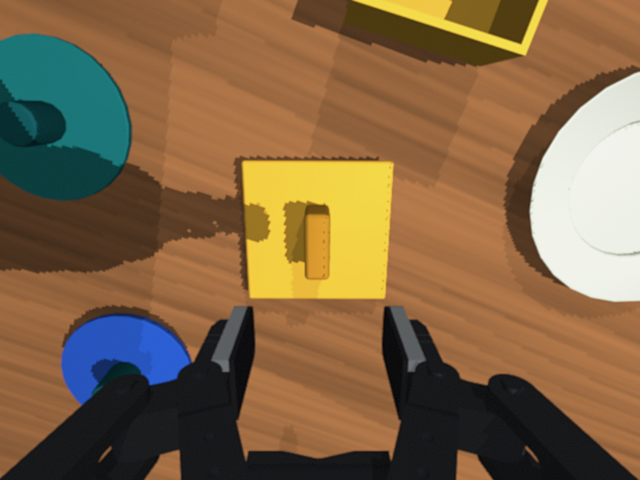

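The wrist view shows the yellow lid centred below the gripper, its bar at (317,242) upright between the fingers. Descending to grip.

Request:
play_rows([
  {"fingers":50,"tx":-0.05,"ty":-0.04,"tz":0.8,"ax":0,"ay":0,"az":0},
  {"fingers":50,"tx":0,"ty":0,"tz":0.8,"ax":0,"ay":0,"az":0},
  {"fingers":50,"tx":0,"ty":0,"tz":0.8,"ax":0,"ay":0,"az":0},
  {"fingers":50,"tx":0,"ty":0,"tz":0.8,"ax":0,"ay":0,"az":0},
  {"fingers":50,"tx":0,"ty":0,"tz":0.4,"ax":0,"ay":0,"az":0},
  {"fingers":50,"tx":0,"ty":0,"tz":0.28,"ax":0,"ay":0,"az":0},
  {"fingers":8,"tx":0,"ty":0,"tz":0,"ax":0,"ay":0,"az":0},
  {"fingers":8,"tx":0,"ty":0,"tz":0,"ax":0,"ay":0,"az":0},
], force=50)

```text
time: 4.3
eef_pos: [643.7, 272.9, 47.9]
ee_rot: [-0.613, 3.08, 0.001]
contact_force: [-8.2, -4.9, 22.1]
opening: 0.175
finger_force: 50.4
```

Request:
play_rows([
  {"fingers":8,"tx":0,"ty":0,"tz":0,"ax":0,"ay":0,"az":0},
  {"fingers":8,"tx":0,"ty":0,"tz":0,"ax":0,"ay":0,"az":0},
  {"fingers":8,"tx":0,"ty":0,"tz":-0.3,"ax":0,"ay":0,"az":0},
  {"fingers":8,"tx":0,"ty":0,"tz":-0.7,"ax":0,"ay":0,"az":0},
  {"fingers":8,"tx":0,"ty":0,"tz":-0.9,"ax":0,"ay":0,"az":0},
  {"fingers":8,"tx":0,"ty":0,"tz":-0.9,"ax":0,"ay":0,"az":0},
  {"fingers":8,"tx":0,"ty":0,"tz":-0.9,"ax":0,"ay":0,"az":0},
  {"fingers":8,"tx":0,"ty":0,"tz":0,"ax":0,"ay":0,"az":0},
])

```text
time: 5.3
eef_pos: [644.5, 273.2, 161.8]
ee_rot: [-0.612, 3.077, 0.002]
contact_force: [-0.3, 0.2, -1.6]
opening: 0.176
finger_force: 49.5
```

```bash
python3 go.py 462 277 155 187; python3 wr.py 642 272 75 88 105
```

```text
pos [644.5 273.2 161.8] yaw -157.5 zax [ 0.0043  0.0022 -1.    ] t 5.3 q7 1.48 F [-0.3  0.2 -1.6] ff 49.46841359138489 open 15.01627494222579
turn [ 0.06  0.27 15.5 ] shift units [6.023 0.866 0.226]
none 0
```

```bash
python3 wr.py 644 272 75 122 140 wrist w3; python3 - <<'E'
from h import *
d=cam('wrist');P=pts(d)
m=(P[...,2]>120)&(P[...,2]<142)&(np.hypot(P[...,0]-644,P[...,1]-272)<70)
hsv=cv2.cvtColor(d['img'],cv2.COLOR_RGB2HSV); m&=(abs(hsv[...,0].astype(int)-26)<5)&(hsv[...,1]>150)
Q=P[m];A=np.c_[Q[:,:2]-[644,272],np.ones(len(Q))];print(len(Q),np.linalg.lstsq(A,Q[:,2],rcond=None)[0])
E
```

```text
((642.9721069335938, 272.1321716308594), (100.09955596923828, 100.3573989868164), 22.565568923950195) circ ((634.0310668945312, 268.1579895019531), 63.01462173461914) 129.1006135922896 34197
25323 [3.38275006e-04 1.09887558e-03 1.27889802e+02]
```

View pics/w3.png

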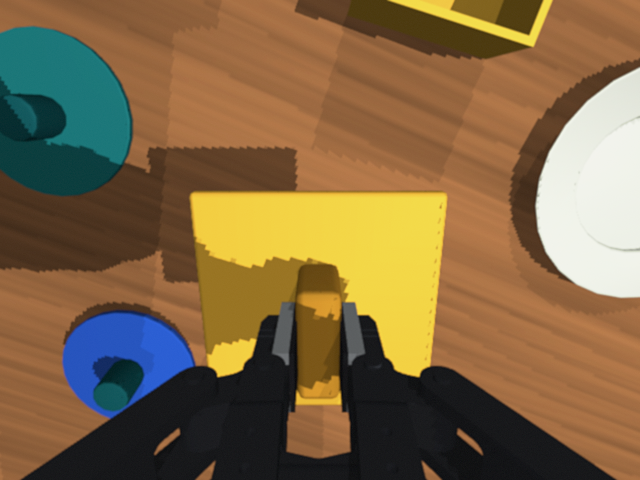

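The lid is held level between the pads. Carrying it to the yellow box.

Request:
play_rows([
  {"fingers":8,"tx":0,"ty":0,"tz":0,"ax":0,"ay":0,"az":7.75},
  {"fingers":8,"tx":0,"ty":0,"tz":0,"ax":0,"ay":0.2,"az":7.75},
  {"fingers":8,"tx":0.99,"ty":0.14,"tz":0,"ax":0,"ay":0,"az":0},
  {"fingers":8,"tx":0.99,"ty":0.14,"tz":0,"ax":0,"ay":0,"az":0},
  {"fingers":8,"tx":0.99,"ty":0.14,"tz":0,"ax":0,"ay":0,"az":0},
  {"fingers":8,"tx":0.99,"ty":0.14,"tz":0,"ax":0,"ay":0,"az":0},
  {"fingers":8,"tx":0.99,"ty":0.14,"tz":0,"ax":0,"ay":0,"az":0},
  {"fingers":8,"tx":0.99,"ty":0.14,"tz":0,"ax":0,"ay":0,"az":0},
])

```text
time: 6.45
eef_pos: [461.9, 275.6, 157.8]
ee_rot: [0.192, -3.131, 0.002]
contact_force: [0.7, 0.5, -1.4]
opening: 0.174
finger_force: 49.4
```

Request:
play_rows([
  {"fingers":8,"tx":0,"ty":0,"tz":0,"ax":0,"ay":0,"az":0},
  {"fingers":8,"tx":0,"ty":0,"tz":0.5,"ax":0,"ay":0,"az":0},
  {"fingers":8,"tx":0,"ty":0,"tz":0,"ax":0,"ay":0,"az":0},
])

```text
time: 6.82
eef_pos: [463.2, 275.3, 141.8]
ee_rot: [0.191, -3.13, 0.003]
contact_force: [0.3, -1.0, -1.7]
opening: 0.173
finger_force: 49.4
```

```bash
python3 go.py 464 277 109 187; python3 wr.py 462 277 75 106 125; python3 wr.py 462 277 75 52 66;python3 wr.py 462 277 75 108 120 top
```

```text
pos [463.2 275.3 141.8] yaw -173.02 zax [-0.0053 -0.0024 -1.    ] t 6.825 q7 1.06 F [ 0.3 -1.  -1.7] ff 49.39935028553009 open 14.812202579754995
turn [-0.1  -0.32 -0.02] shift units [-0.034  0.054  1.093]
((462.4273376464844, 274.6824951171875), (100.7682876586914, 100.49361419677734), 6.932662010192871) circ ((452.8174133300781, 273.1776123046875), 63.29158020019531) 111.06705632370196 34391
((419.49462890625, 272.4915771484375), (6.657458782196045, 92.34619903564453), 7.057031631469727) circ ((419.3788146972656, 272.47723388671875), 46.23662567138672) 60.79495299275183 2049
((465.73260498046875, 245.75299072265625), (100.13975524902344, 44.76197052001953), 7.861606597900391) circ ((466.39520263671875, 244.89984130859375), 52.98922348022461) 111.3179746162757 486
```

Request:
play_rows([
  {"fingers":8,"tx":0.01,"ty":0.09,"tz":0,"ax":0,"ay":-0.2,"az":0},
  {"fingers":8,"tx":0,"ty":0,"tz":0.4,"ax":0,"ay":0,"az":0},
  {"fingers":8,"tx":0,"ty":0,"tz":0.4,"ax":0,"ay":0,"az":0},
  {"fingers":8,"tx":0,"ty":0,"tz":0.3,"ax":0,"ay":0,"az":0},
  {"fingers":8,"tx":0,"ty":0,"tz":0.2,"ax":0,"ay":0,"az":0},
  {"fingers":8,"tx":0,"ty":0,"tz":0.1,"ax":0,"ay":0,"az":0},
  {"fingers":8,"tx":0,"ty":0,"tz":0,"ax":0,"ay":0,"az":0},
])

```text
time: 7.85
eef_pos: [462.7, 278.6, 101.4]
ee_rot: [0.192, -3.136, 0.0]
contact_force: [-0.0, -0.4, -0.7]
opening: 0.175
finger_force: 49.4
```

```bash
python3 go.py; python3 wr.py 462 277 75 60 80
```

```text
pos [462.7 278.6 101.4] yaw -172.99 zax [-1.e-04 -3.e-04 -1.e+00] t 7.85 q7 1.06 F [-0.  -0.4 -0.7] ff 49.39578652381897 open 14.927152260966572
((462.2757873535156, 277.9093933105469), (101.1202163696289, 100.53399658203125), 6.975803375244141) circ ((452.0970458984375, 276.39105224609375), 63.14927291870117) 70.63274778595586 34226
```

Request:
play_rows([
  {"fingers":8,"tx":0,"ty":0,"tz":0.08,"ax":0,"ay":0,"az":0},
  {"fingers":8,"tx":0,"ty":0,"tz":0.04,"ax":0,"ay":0,"az":0},
  {"fingers":8,"tx":0,"ty":0,"tz":0,"ax":0,"ay":0,"az":0},
])

```text
time: 8.28
eef_pos: [462.6, 278.6, 97.9]
ee_rot: [0.192, -3.136, 0.0]
contact_force: [0.8, -0.2, -1.6]
opening: 0.173
finger_force: 49.4
```

Request:
play_rows([
  {"fingers":8,"tx":0,"ty":0,"tz":0.03,"ax":0,"ay":0,"az":0},
  {"fingers":8,"tx":0,"ty":0,"tz":0,"ax":0,"ay":0,"az":0},
  {"fingers":50,"tx":0,"ty":0,"tz":0,"ax":0,"ay":0,"az":0},
  {"fingers":50,"tx":0,"ty":0,"tz":0,"ax":0,"ay":0,"az":0},
  {"fingers":50,"tx":0,"ty":0,"tz":0,"ax":0,"ay":0,"az":0},
  {"fingers":50,"tx":0,"ty":0,"tz":-0.8,"ax":0,"ay":0,"az":0},
  {"fingers":50,"tx":0,"ty":0,"tz":-0.9,"ax":0,"ay":0,"az":0},
  {"fingers":50,"tx":0,"ty":0,"tz":-0.9,"ax":0,"ay":0,"az":0},
])

```text
time: 9.28
eef_pos: [462.5, 278.5, 175.7]
ee_rot: [0.192, -3.135, 0.001]
contact_force: [-0.4, 0.5, -0.2]
opening: 0.58
finger_force: 0.0
```

```bash
python3 go.py 646.5 -274 150 159.8; python3 wr.py 462 277 75 60 75; python3 - <<'E'
from h import *
d=cam('wrist');P=pts(d)
m=(P[...,2]>60)&(P[...,2]<72)&(np.hypot(P[...,0]-462,P[...,1]-277)<70)
Q=P[m];A=np.c_[Q[:,:2]-[462,277],np.ones(len(Q))];print(len(Q),np.linalg.lstsq(A,Q[:,2],rcond=None)[0])
E
```

```text
pos [462.5 278.5 175.7] yaw -172.99 zax [-3.e-04 -5.e-04 -1.e+00] t 9.275 q7 1.05 F [-0.4  0.5 -0.2] ff 0.0 open 49.50576971977153
turn [-3.000e-02 -1.000e-02  2.721e+01] shift units [-12.114 -15.167   0.857]
((462.0471496582031, 278.1132507324219), (100.255126953125, 100.37935638427734), 6.997914791107178) circ ((458.3641052246094, 277.7961730957031), 67.0067138671875) 67.0367543918017 22988
22650 [1.24875331e-03 5.81053452e-04 6.70426321e+01]
```

The yellow lid is seated at plate height 67 (the wrist view reads about 1 mm high) and level. Next is the teal square lid.

Request:
play_rows([
  {"fingers":50,"tx":0,"ty":0,"tz":0,"ax":0,"ay":0,"az":9.07},
  {"fingers":50,"tx":0,"ty":0,"tz":0,"ax":0,"ay":0,"az":9.07},
  {"fingers":50,"tx":0,"ty":0,"tz":0,"ax":0,"ay":0,"az":9.07},
  {"fingers":50,"tx":-0.76,"ty":-0.95,"tz":0,"ax":0,"ay":0,"az":0},
  {"fingers":50,"tx":-0.76,"ty":-0.95,"tz":0,"ax":0,"ay":0,"az":0},
  {"fingers":50,"tx":-0.76,"ty":-0.95,"tz":0,"ax":0,"ay":0,"az":0},
  {"fingers":50,"tx":-0.76,"ty":-0.95,"tz":0,"ax":0,"ay":0,"az":0},
  {"fingers":50,"tx":-0.76,"ty":-0.95,"tz":0,"ax":0,"ay":0,"az":0},
])

```text
time: 10.38
eef_pos: [520.5, 104.3, 174.5]
ee_rot: [-0.551, -3.093, 0.001]
contact_force: [0.2, 0.1, -0.2]
opening: 0.586
finger_force: 0.0
```

Request:
play_rows([
  {"fingers":50,"tx":-0.76,"ty":-0.95,"tz":0,"ax":0,"ay":0,"az":0},
  {"fingers":50,"tx":-0.76,"ty":-0.95,"tz":0,"ax":0,"ay":0,"az":0},
  {"fingers":50,"tx":-0.76,"ty":-0.95,"tz":0,"ax":0,"ay":0,"az":0},
  {"fingers":50,"tx":-0.76,"ty":-0.95,"tz":0,"ax":0,"ay":0,"az":0},
  {"fingers":50,"tx":-0.76,"ty":-0.95,"tz":0,"ax":0,"ay":0,"az":0},
  {"fingers":50,"tx":-0.76,"ty":-0.95,"tz":0,"ax":0,"ay":0,"az":0},
  {"fingers":50,"tx":-0.76,"ty":-0.95,"tz":0,"ax":0,"ay":0,"az":0},
  {"fingers":50,"tx":-0.76,"ty":-0.95,"tz":0,"ax":0,"ay":0,"az":0},
])

```text
time: 11.38
eef_pos: [612.9, -172.5, 174.4]
ee_rot: [-0.551, -3.092, 0.001]
contact_force: [0.5, 0.2, 0.4]
opening: 0.589
finger_force: 0.0
```

Request:
play_rows([
  {"fingers":50,"tx":-0.76,"ty":-0.95,"tz":0,"ax":0,"ay":0,"az":0},
  {"fingers":50,"tx":-0.76,"ty":-0.95,"tz":0,"ax":0,"ay":0,"az":0},
  {"fingers":50,"tx":0,"ty":0,"tz":0.5,"ax":0,"ay":0,"az":0},
  {"fingers":50,"tx":0,"ty":0,"tz":0,"ax":0,"ay":0,"az":0},
])

```text
time: 11.88
eef_pos: [635.0, -239.9, 158.1]
ee_rot: [-0.55, -3.09, -0.0]
contact_force: [0.5, 0.1, -0.1]
opening: 0.584
finger_force: 0.0
```

```bash
python3 wr.py 646.5 -274 30 38 52; python3 wr.py 646.5 -274 75 12 20;python3 go.py 646.5 -274 48 159.8; 
```

```text
((645.626953125, -273.8988952636719), (16.207109451293945, 43.75835037231445), 69.82001495361328) circ ((645.8657836914062, -273.27325439453125), 22.30388069152832) 46.601702380125744 1709
((645.875244140625, -274.0074462890625), (100.30345916748047, 99.68286895751953), 69.81555938720703) circ ((646.343994140625, -273.85638427734375), 69.5176773071289) 16.988436713839576 16555
pos [ 635.8 -239.5  159.7] yaw 159.86 zax [-9.e-04  4.e-04 -1.e+00] t 11.975 q7 1.65 F [-0.2  0.   1.1] ff 0.0 open 49.7801690353901
turn [ 0.   -0.06  0.06] shift units [-0.731 -0.955  3.724]
```

Request:
play_rows([
  {"fingers":50,"tx":-0.71,"ty":-0.96,"tz":0,"ax":0,"ay":0,"az":0},
  {"fingers":50,"tx":0,"ty":0,"tz":0.9,"ax":0,"ay":0,"az":0},
  {"fingers":50,"tx":0,"ty":0,"tz":0.9,"ax":0,"ay":0,"az":0},
  {"fingers":50,"tx":0,"ty":0,"tz":0.9,"ax":0,"ay":0,"az":0},
  {"fingers":50,"tx":0,"ty":0,"tz":0.6,"ax":0,"ay":0,"az":0},
  {"fingers":50,"tx":0,"ty":0,"tz":0.38,"ax":0,"ay":0,"az":0},
  {"fingers":8,"tx":0,"ty":0,"tz":0,"ax":0,"ay":0,"az":0},
  {"fingers":8,"tx":0,"ty":0,"tz":0,"ax":0,"ay":0,"az":0},
])

```text
time: 12.98
eef_pos: [646.6, -275.3, 50.8]
ee_rot: [0.551, 3.092, -0.001]
contact_force: [-8.2, 3.0, 24.9]
opening: 0.177
finger_force: 51.0
```

Request:
play_rows([
  {"fingers":8,"tx":0,"ty":0,"tz":0,"ax":0,"ay":0,"az":0},
  {"fingers":8,"tx":0,"ty":0,"tz":0,"ax":0,"ay":0,"az":0},
  {"fingers":8,"tx":0,"ty":0,"tz":-0.3,"ax":0,"ay":0,"az":0},
  {"fingers":8,"tx":0,"ty":0,"tz":-0.8,"ax":0,"ay":0,"az":0},
  {"fingers":8,"tx":0,"ty":0,"tz":-0.9,"ax":0,"ay":0,"az":0},
  {"fingers":8,"tx":0,"ty":0,"tz":-0.9,"ax":0,"ay":0,"az":0},
  {"fingers":8,"tx":0,"ty":0,"tz":-0.9,"ax":0,"ay":0,"az":0},
  {"fingers":8,"tx":0,"ty":0,"tz":-0.7,"ax":0,"ay":0,"az":0},
])

```text
time: 13.98
eef_pos: [646.1, -275.2, 186.5]
ee_rot: [0.551, 3.092, -0.001]
contact_force: [0.2, -0.7, -1.6]
opening: 0.175
finger_force: 49.0
```

```bash
python3 wr.py 646 -274 80 140 158;python3 go.py 450 93.5 180 118
```

```text
((645.2450561523438, -275.6341857910156), (100.5077133178711, 100.49710083007812), 69.5520248413086) circ ((636.94677734375, -272.8973388671875), 64.23926544189453) 152.6734863007755 33686
pos [ 647.  -275.7  189.1] yaw 159.79 zax [ 0.0037 -0.0013 -1.    ] t 14.025 q7 1.69 F [ 1.3 -0.9  1.5] ff 48.99023652076721 open 14.718149694690583
turn [ 0.09  0.21 41.79] shift units [13.948 -0.022  0.305]
```

Request:
play_rows([
  {"fingers":8,"tx":0,"ty":0,"tz":0,"ax":0,"ay":0,"az":10.45},
  {"fingers":8,"tx":0,"ty":0,"tz":0,"ax":0,"ay":0,"az":10.45},
  {"fingers":8,"tx":0,"ty":0,"tz":0,"ax":0,"ay":0,"az":10.45},
  {"fingers":8,"tx":0,"ty":0,"tz":0,"ax":0,"ay":0,"az":10.45},
  {"fingers":8,"tx":0.99,"ty":0,"tz":0,"ax":0,"ay":0,"az":0},
  {"fingers":8,"tx":0.99,"ty":0,"tz":0,"ax":0,"ay":0,"az":0},
  {"fingers":8,"tx":0.99,"ty":0,"tz":0,"ax":0,"ay":0,"az":0},
  {"fingers":8,"tx":0.99,"ty":0,"tz":0,"ax":0,"ay":0,"az":0},
])

```text
time: 15.02
eef_pos: [589.6, -169.3, 184.6]
ee_rot: [-1.618, -2.693, 0.0]
contact_force: [0.1, 0.5, -1.2]
opening: 0.175
finger_force: 49.0
```

Request:
play_rows([
  {"fingers":8,"tx":0.99,"ty":0,"tz":0,"ax":0,"ay":0,"az":0},
  {"fingers":8,"tx":0.99,"ty":0,"tz":0,"ax":0,"ay":0,"az":0},
  {"fingers":8,"tx":0.99,"ty":0,"tz":0,"ax":0,"ay":0,"az":0},
  {"fingers":8,"tx":0.99,"ty":0,"tz":0,"ax":0,"ay":0,"az":0},
  {"fingers":8,"tx":0.99,"ty":0,"tz":0,"ax":0,"ay":0,"az":0},
  {"fingers":8,"tx":0.99,"ty":0,"tz":0,"ax":0,"ay":0,"az":0},
  {"fingers":8,"tx":0.99,"ty":0,"tz":0,"ax":0,"ay":0,"az":0},
  {"fingers":8,"tx":0.99,"ty":0,"tz":0,"ax":0,"ay":0,"az":0},
])

```text
time: 16.02
eef_pos: [478.0, 40.4, 184.7]
ee_rot: [1.618, 2.693, -0.0]
contact_force: [0.0, -0.4, -0.5]
opening: 0.17
finger_force: 49.0
```

Request:
play_rows([
  {"fingers":8,"tx":0.99,"ty":0,"tz":0,"ax":0,"ay":0,"az":0},
  {"fingers":8,"tx":0.99,"ty":0,"tz":0,"ax":0,"ay":0,"az":0},
  {"fingers":8,"tx":0,"ty":0,"tz":0.5,"ax":0,"ay":0,"az":0},
  {"fingers":8,"tx":0,"ty":0,"tz":0.5,"ax":0,"ay":0,"az":0},
  {"fingers":8,"tx":0,"ty":0,"tz":0.5,"ax":0,"ay":0,"az":0},
  {"fingers":8,"tx":0,"ty":0,"tz":0,"ax":0,"ay":0,"az":0},
])

```text
time: 16.77
eef_pos: [450.3, 91.1, 138.3]
ee_rot: [-1.619, -2.691, 0.004]
contact_force: [0.9, -0.4, -2.0]
opening: 0.172
finger_force: 48.9
```

```bash
python3 wr.py 450 93 80 98 117;python3 wr.py 450 93 80 56 66;python3 go.py 450 93.5 150 118;  python3 - <<'E'
from meas import *
print(fit(pts(cam('top')),'tbox'))
E
```

```text
((449.62530517578125, 90.95332336425781), (100.39632415771484, 100.32150268554688), 27.91876792907715) circ ((445.6649169921875, 98.19718933105469), 64.05936431884766) 104.51212896243666 33955
((429.26251220703125, 131.10723876953125), (92.23910522460938, 7.090217113494873), 28.158803939819336) circ ((429.1062316894531, 131.42861938476562), 46.14110565185547) 60.87875068459874 1884
pos [450.9  91.5 139.5] yaw 117.95 zax [-6.e-04 -9.e-04 -1.e+00] t 16.875 q7 0.3 F [-0.6 -0.6 -0.1] ff 48.928771018981934 open 14.865122855235462
turn [-0.05  0.03 -0.05] shift units [ 0.074  0.004 -0.35 ]
[ 0.  0.  0.  0.  0. nan  0.]
  return _methods._mean(a, axis=axis, dtype=dtype,
  ret = ret.dtype.type(ret / rcount)
```

Request:
play_rows([
  {"fingers":8,"tx":0.085,"ty":0.03,"tz":0,"ax":0,"ay":0,"az":0},
  {"fingers":8,"tx":0,"ty":0,"tz":0.4,"ax":0,"ay":0,"az":0},
  {"fingers":8,"tx":0,"ty":0,"tz":0.4,"ax":0,"ay":0,"az":0},
  {"fingers":8,"tx":0,"ty":0,"tz":0.25,"ax":0,"ay":0,"az":0},
  {"fingers":8,"tx":0,"ty":0,"tz":0.1,"ax":0,"ay":0,"az":0},
  {"fingers":8,"tx":0,"ty":0,"tz":0.05,"ax":0,"ay":0,"az":0},
  {"fingers":8,"tx":0,"ty":0,"tz":0,"ax":0,"ay":0,"az":0},
])

```text
time: 17.8
eef_pos: [450.5, 94.7, 103.7]
ee_rot: [1.618, 2.693, -0.0]
contact_force: [-0.2, 0.2, -1.1]
opening: 0.175
finger_force: 48.9
```

```bash
python3 go.py; python3 wr.py 450 93 80 60 80
```

```text
pos [450.5  94.7 103.7] yaw 118.0 zax [ 1.e-04 -2.e-04 -1.e+00] t 17.8 q7 0.34 F [-0.2  0.2 -1.1] ff 48.94747316837311 open 14.976955583880528
((449.8824768066406, 94.66658020019531), (100.33493041992188, 100.23789978027344), 27.97643280029297) circ ((445.6189880371094, 102.24559783935547), 63.79005813598633) 69.9649767314558 33831
```

Request:
play_rows([
  {"fingers":8,"tx":0,"ty":0,"tz":0.06,"ax":0,"ay":0,"az":0},
  {"fingers":8,"tx":0,"ty":0,"tz":0.04,"ax":0,"ay":0,"az":0},
  {"fingers":8,"tx":0,"ty":0,"tz":0,"ax":0,"ay":0,"az":0},
  {"fingers":50,"tx":0,"ty":0,"tz":0,"ax":0,"ay":0,"az":0},
  {"fingers":50,"tx":0,"ty":0,"tz":0,"ax":0,"ay":0,"az":0},
  {"fingers":50,"tx":0,"ty":0,"tz":0,"ax":0,"ay":0,"az":0},
  {"fingers":50,"tx":0,"ty":0,"tz":-0.8,"ax":0,"ay":0,"az":0},
  {"fingers":50,"tx":0,"ty":0,"tz":-0.9,"ax":0,"ay":0,"az":0},
])

```text
time: 18.85
eef_pos: [450.1, 94.5, 152.0]
ee_rot: [-1.618, -2.692, 0.002]
contact_force: [-0.1, 0.1, 1.4]
opening: 0.588
finger_force: 0.0
```

Request:
play_rows([
  {"fingers":50,"tx":0,"ty":0,"tz":-0.7,"ax":0,"ay":0,"az":0},
  {"fingers":50,"tx":0,"ty":0,"tz":0,"ax":0,"ay":0,"az":0},
])

```text
time: 19.1
eef_pos: [451.1, 95.0, 173.8]
ee_rot: [1.617, 2.692, 0.003]
contact_force: [-0.5, 0.4, -1.7]
opening: 0.586
finger_force: 0.0
```

```bash
python3 wr.py 450 93 80 60 75; python3 - <<'E'
from h import *
d=cam('wrist');P=pts(d)
m=(P[...,2]>60)&(P[...,2]<74)&(np.hypot(P[...,0]-449,P[...,1]-93)<70)
Q=P[m];A=np.c_[Q[:,:2]-[449,93],np.ones(len(Q))];print(len(Q),np.linalg.lstsq(A,Q[:,2],rcond=None)[0])
E
python3 go.py 638 87 150 118
```

```text
((449.9931945800781, 94.6865234375), (100.17732238769531, 100.195556640625), 27.908647537231445) circ ((448.5313720703125, 97.96281433105469), 67.05874633789062) 66.97849092003528 23285
23440 [ 7.59246158e-04 -3.68749336e-04  6.69537067e+01]
pos [450.2  94.8 172.3] yaw 118.01 zax [-1.e-04 -1.e-04 -1.e+00] t 19.2 q7 0.26 F [-0.1  0.1 -0.7] ff 0.0 open 50.08342404238278
turn [-0.01  0.    0.01] shift units [-3.167  5.405  0.744]
```

Teal square lid is seated and level. Next is the round teal lid.

Request:
play_rows([
  {"fingers":60,"tx":-0.53,"ty":0.9,"tz":0,"ax":0,"ay":0,"az":0},
  {"fingers":60,"tx":-0.53,"ty":0.9,"tz":0,"ax":0,"ay":0,"az":0},
  {"fingers":60,"tx":-0.53,"ty":0.9,"tz":0,"ax":0,"ay":0,"az":0},
  {"fingers":60,"tx":-0.53,"ty":0.9,"tz":0,"ax":0,"ay":0,"az":0},
  {"fingers":60,"tx":-0.53,"ty":0.9,"tz":0,"ax":0,"ay":0,"az":0},
  {"fingers":60,"tx":-0.53,"ty":0.9,"tz":0,"ax":0,"ay":0,"az":0},
  {"fingers":60,"tx":0,"ty":0,"tz":0.4,"ax":0,"ay":0,"az":0},
  {"fingers":60,"tx":0,"ty":0,"tz":0,"ax":0,"ay":0,"az":0},
])

```text
time: 20.2
eef_pos: [636.7, 86.2, 158.4]
ee_rot: [-1.617, -2.691, 0.005]
contact_force: [-1.0, -0.0, -0.6]
opening: 0.704
finger_force: 0.0
```

```bash
python3 wr.py 638 87 26 40 52 wrist w4; python3 wr.py 638 87 62 13.5 20; python3 go.py 638 87 50 118
```

```text
((639.51611328125, 87.79505157470703), (24.644216537475586, 25.735441207885742), 72.47236633300781) circ ((639.4595947265625, 87.72962951660156), 12.947094917297363) 46.72039754904711 1344
((639.5061645507812, 87.56153869628906), (100.991455078125, 101.15690612792969), 52.23468780517578) circ ((639.6524658203125, 87.5877685546875), 51.0518684387207) 17.00109301965955 14981
pos [637.3  86.5 160. ] yaw 118.0 zax [-1.5e-03 -5.0e-04 -1.0e+00] t 20.3 q7 0.48 F [-0.3 -1.1  0.3] ff 0.0 open 59.757107505900386
turn [-0.09 -0.01 -0.  ] shift units [0.005 0.029 3.668]
```

View pics/w4.png

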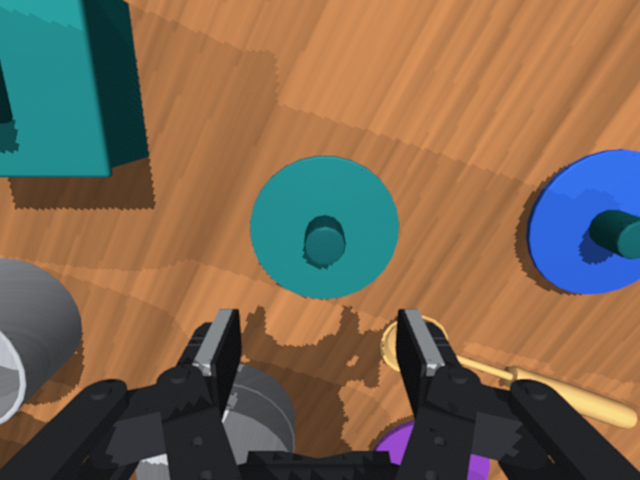

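The round teal lid with its knob at (324,243) sits between the fingers; the spoon at (413,345) and the tiffin are clear of the descent.

Request:
play_rows([
  {"fingers":60,"tx":0,"ty":0.065,"tz":0.6,"ax":0,"ay":0,"az":0},
  {"fingers":60,"tx":0,"ty":0,"tz":0.9,"ax":0,"ay":0,"az":0},
  {"fingers":60,"tx":0,"ty":0,"tz":0.9,"ax":0,"ay":0,"az":0},
  {"fingers":60,"tx":0,"ty":0,"tz":0.7,"ax":0,"ay":0,"az":0},
  {"fingers":60,"tx":0,"ty":0,"tz":0.5,"ax":0,"ay":0,"az":0},
  {"fingers":60,"tx":0,"ty":0,"tz":0.1,"ax":0,"ay":0,"az":0},
  {"fingers":15,"tx":0,"ty":0,"tz":0,"ax":0,"ay":0,"az":0},
  {"fingers":15,"tx":0,"ty":0,"tz":0,"ax":0,"ay":0,"az":0},
])

```text
time: 21.3
eef_pos: [640.5, 87.5, 50.5]
ee_rot: [1.618, 2.692, 0.001]
contact_force: [-2.8, -0.4, 25.0]
opening: 0.283
finger_force: 38.2
```

Request:
play_rows([
  {"fingers":15,"tx":0,"ty":0,"tz":0,"ax":0,"ay":0,"az":0},
  {"fingers":15,"tx":0,"ty":0,"tz":0,"ax":0,"ay":0,"az":0},
  {"fingers":15,"tx":0,"ty":0,"tz":-0.3,"ax":0,"ay":0,"az":0},
  {"fingers":15,"tx":0,"ty":0,"tz":-0.8,"ax":0,"ay":0,"az":0},
  {"fingers":15,"tx":0,"ty":0,"tz":-0.9,"ax":0,"ay":0,"az":0},
  {"fingers":15,"tx":0,"ty":0,"tz":-0.9,"ax":0,"ay":0,"az":0},
  {"fingers":15,"tx":0,"ty":0,"tz":-0.9,"ax":0,"ay":0,"az":0},
  {"fingers":15,"tx":0,"ty":0,"tz":-0.8,"ax":0,"ay":0,"az":0},
])

```text
time: 22.3
eef_pos: [640.0, 87.4, 189.5]
ee_rot: [1.618, 2.692, 0.001]
contact_force: [0.6, -0.3, -1.5]
opening: 0.282
finger_force: 49.1
```

```bash
python3 go.py 444.5 -265 190 118; python3 wr.py 640 87 60 141 160
```

```text
pos [640.   87.4 189.5] yaw 117.99 zax [ 9.e-04  0.e+00 -1.e+00] t 22.3 q7 0.46 F [ 0.6 -0.3 -1.5] ff 49.13318932056427 open 24.075286243007756
turn [ 0.05  0.02 -0.01] shift units [ -7.312 -11.27   -0.018]
((639.4452514648438, 88.91950988769531), (98.81800079345703, 101.21646118164062), 79.43377685546875) circ ((639.2884521484375, 87.45866394042969), 51.1355094909668) 155.6876800575255 28045
```

Request:
play_rows([
  {"fingers":15,"tx":-0.61,"ty":-0.94,"tz":0,"ax":0,"ay":0,"az":0},
  {"fingers":15,"tx":-0.61,"ty":-0.94,"tz":0,"ax":0,"ay":0,"az":0},
  {"fingers":15,"tx":-0.61,"ty":-0.94,"tz":0,"ax":0,"ay":0,"az":0},
  {"fingers":15,"tx":-0.61,"ty":-0.94,"tz":0,"ax":0,"ay":0,"az":0},
  {"fingers":15,"tx":-0.61,"ty":-0.94,"tz":0,"ax":0,"ay":0,"az":0},
  {"fingers":15,"tx":-0.61,"ty":-0.94,"tz":0,"ax":0,"ay":0,"az":0},
  {"fingers":15,"tx":-0.61,"ty":-0.94,"tz":0,"ax":0,"ay":0,"az":0},
  {"fingers":15,"tx":-0.61,"ty":-0.94,"tz":0,"ax":0,"ay":0,"az":0},
])

```text
time: 23.35
eef_pos: [508.9, -148.7, 188.2]
ee_rot: [1.618, 2.692, 0.0]
contact_force: [-0.2, -0.1, -0.7]
opening: 0.284
finger_force: 49.2
```

Request:
play_rows([
  {"fingers":15,"tx":-0.61,"ty":-0.94,"tz":0,"ax":0,"ay":0,"az":0},
  {"fingers":15,"tx":-0.61,"ty":-0.94,"tz":0,"ax":0,"ay":0,"az":0},
  {"fingers":15,"tx":-0.61,"ty":-0.94,"tz":0,"ax":0,"ay":0,"az":0},
  {"fingers":15,"tx":-0.61,"ty":-0.94,"tz":0,"ax":0,"ay":0,"az":0},
  {"fingers":15,"tx":0,"ty":0,"tz":0.6,"ax":0,"ay":0,"az":0},
  {"fingers":15,"tx":0,"ty":0,"tz":0.6,"ax":0,"ay":0,"az":0},
  {"fingers":15,"tx":0,"ty":0,"tz":0.3,"ax":0,"ay":0,"az":0},
  {"fingers":15,"tx":0,"ty":0,"tz":0,"ax":0,"ay":0,"az":0},
])

```text
time: 24.35
eef_pos: [444.1, -265.3, 142.7]
ee_rot: [-1.618, -2.692, 0.001]
contact_force: [-0.4, -0.3, -1.6]
opening: 0.284
finger_force: 49.2
```

```bash
python3 go.py 444.5 -265 190 118; python3 wr.py 444 -265 70 97 120;  python3 wr.py 444 -265 70 56 65 ; python3 - <<'E'
from h import *
from scipy.optimize import least_squares
d=cam('wrist');P=pts(d)
for lo,hi,R in((100,118,51),(57,64,None)):
    m=(P[...,2]>lo)&(P[...,2]<hi)&(np.hypot(P[...,0]-444,P[...,1]+265)<70)
    Q=P[m][:,:2]
    if len(Q)<20: continue
    h=cv2.convexHull(Q.astype(np.float32))[:,0]
    # outer arc: far-side hull points
    rr=R or 46
    s=least_squares(lambda c:np.hypot(h[:,0]-c[0],h[:,1]-c[1])-rr,[444,-265],loss='soft_l1',f_scale=.5)
    print(lo,s.x.round(1),np.median(abs(s.fun)),len(h),np.median(P[m][:,2]))
E
```

```text
pos [ 444.1 -265.3  142.7] yaw 118.0 zax [-6.e-04 -1.e-04 -1.e+00] t 24.35 q7 1.16 F [-0.4 -0.3 -1.6] ff 49.235501289367676 open 24.22822060880276
turn [-0.03 -0.01 -0.  ] shift units [ 0.002  0.016 -1.578]
((442.29107666015625, -264.4211730957031), (101.083251953125, 99.01240539550781), 66.0872573852539) circ ((443.4614562988281, -265.2600402832031), 51.241355895996094) 108.93189789457689 28490
((423.97821044921875, -229.84458923339844), (58.364768981933594, 10.752885818481445), 28.222618103027344) circ ((426.52069091796875, -234.58184814453125), 29.18248176574707) 60.59814042397984 642
100 [ 443.9 -265.3] 0.17243297022411497 65 109.55702892305484
57 [ 443.4 -265.7] 0.06834136123489287 19 60.65909093045491
```

Request:
play_rows([
  {"fingers":15,"tx":0,"ty":-0.01,"tz":0.4,"ax":0,"ay":0,"az":0},
  {"fingers":15,"tx":0,"ty":0,"tz":0.4,"ax":0,"ay":0,"az":0},
  {"fingers":15,"tx":0,"ty":0,"tz":0.3,"ax":0,"ay":0,"az":0},
  {"fingers":15,"tx":0,"ty":0,"tz":0.1,"ax":0,"ay":0,"az":0},
  {"fingers":15,"tx":0,"ty":0,"tz":0.1,"ax":0,"ay":0,"az":0},
  {"fingers":15,"tx":0,"ty":0,"tz":0,"ax":0,"ay":0,"az":0},
])

```text
time: 25.25
eef_pos: [444.0, -265.5, 103.7]
ee_rot: [1.618, 2.693, -0.0]
contact_force: [0.1, 0.2, -1.6]
opening: 0.283
finger_force: 49.2
```

```bash
python3 go.py; python3 wr.py 444 -265 70 61 80
```

```text
pos [ 444.  -265.5  103.7] yaw 118.0 zax [-1.e-04 -3.e-04 -1.e+00] t 25.25 q7 1.21 F [ 0.1  0.2 -1.6] ff 49.23531174659729 open 24.203478019205807
((443.50836181640625, -263.8089904785156), (98.72390747070312, 101.6571044921875), 81.44007873535156) circ ((443.41253662109375, -265.3332214355469), 51.09083938598633) 69.98989097750945 28435
```

Request:
play_rows([
  {"fingers":15,"tx":0,"ty":0,"tz":0.06,"ax":0,"ay":0,"az":0},
  {"fingers":15,"tx":0,"ty":0,"tz":0.04,"ax":0,"ay":0,"az":0},
  {"fingers":15,"tx":0,"ty":0,"tz":0,"ax":0,"ay":0,"az":0},
  {"fingers":60,"tx":0,"ty":0,"tz":0,"ax":0,"ay":0,"az":0},
  {"fingers":60,"tx":0,"ty":0,"tz":0,"ax":0,"ay":0,"az":0},
  {"fingers":60,"tx":0,"ty":0,"tz":0,"ax":0,"ay":0,"az":0},
  {"fingers":60,"tx":0,"ty":0,"tz":-0.8,"ax":0,"ay":0,"az":0},
  {"fingers":60,"tx":0,"ty":0,"tz":-0.9,"ax":0,"ay":0,"az":0},
])

```text
time: 26.3
eef_pos: [443.7, -265.4, 152.1]
ee_rot: [-1.618, -2.692, 0.001]
contact_force: [0.4, 0.4, -0.0]
opening: 0.707
finger_force: 0.0
```

Request:
play_rows([
  {"fingers":60,"tx":0,"ty":0,"tz":-0.9,"ax":0,"ay":0,"az":0},
  {"fingers":60,"tx":0,"ty":0,"tz":-0.7,"ax":0,"ay":0,"az":0},
  {"fingers":60,"tx":0,"ty":0,"tz":0,"ax":0,"ay":0,"az":0},
])

```text
time: 26.68
eef_pos: [444.7, -265.7, 201.0]
ee_rot: [1.617, 2.691, 0.001]
contact_force: [-0.5, -0.8, -0.1]
opening: 0.703
finger_force: 0.0
```

```bash
python3 wr.py 444 -265 70 61 75; python3 - <<'E'
from h import *
d=cam('wrist');P=pts(d)
m=(P[...,2]>60)&(P[...,2]<74)&(np.hypot(P[...,0]-444,P[...,1]+265)<52)
Q=P[m];A=np.c_[Q[:,:2]-[444,-265],np.ones(len(Q))];print(len(Q),np.linalg.lstsq(A,Q[:,2],rcond=None)[0])
E
python3 go.py 647.5 -89 200 118
```

```text
((443.3070068359375, -265.1611328125), (100.9823989868164, 101.13447570800781), 1.0533874034881592) circ ((443.55145263671875, -265.2111511230469), 51.037933349609375) 66.9875253892616 15945
16021 [8.06048507e-05 3.88038470e-05 6.69879988e+01]
pos [ 443.9 -265.2  199.4] yaw 118.02 zax [-0. -0. -1.] t 26.775 q7 1.1 F [-0.2  0.6 -0.7] ff 0.0 open 60.12010865030726
turn [-0.    0.    0.02] shift units [ 2.001  8.75  -0.02 ]
```

The round lid is seated and level. Next is the tiffin upper: 9 rows of (0.22, 0.97).

Request:
play_rows([
  {"fingers":60,"tx":0.22,"ty":0.97,"tz":0,"ax":0,"ay":0,"az":0},
  {"fingers":60,"tx":0.22,"ty":0.97,"tz":0,"ax":0,"ay":0,"az":0},
  {"fingers":60,"tx":0.22,"ty":0.97,"tz":0,"ax":0,"ay":0,"az":0},
  {"fingers":60,"tx":0.22,"ty":0.97,"tz":0,"ax":0,"ay":0,"az":0},
  {"fingers":60,"tx":0.22,"ty":0.97,"tz":0,"ax":0,"ay":0,"az":0},
  {"fingers":60,"tx":0.22,"ty":0.97,"tz":0,"ax":0,"ay":0,"az":0},
  {"fingers":60,"tx":0.22,"ty":0.97,"tz":0,"ax":0,"ay":0,"az":0},
  {"fingers":60,"tx":0.22,"ty":0.97,"tz":0,"ax":0,"ay":0,"az":0},
])

```text
time: 27.78
eef_pos: [625.5, -108.5, 198.9]
ee_rot: [-1.618, -2.692, 0.001]
contact_force: [0.1, 0.0, 1.0]
opening: 0.701
finger_force: 0.0
```

Request:
play_rows([
  {"fingers":60,"tx":0.22,"ty":0.97,"tz":0,"ax":0,"ay":0,"az":0},
  {"fingers":60,"tx":0,"ty":0,"tz":0,"ax":0,"ay":0,"az":0},
  {"fingers":60,"tx":0,"ty":0,"tz":0,"ax":0,"ay":0,"az":0},
])

```text
time: 28.15
eef_pos: [646.9, -90.3, 199.0]
ee_rot: [-1.618, -2.692, 0.002]
contact_force: [-0.1, 0.1, 0.1]
opening: 0.703
finger_force: 0.0
```

```bash
python3 wr.py 647.5 -89 20 92 104 wrist w5; python3 wr.py 647.5 -89 70 65 73; python3 go.py 647.5 -89 102 118
```

```text
((647.269775390625, -88.8987808227539), (24.756996154785156, 24.830461502075195), 28.78180503845215) circ ((647.2761840820312, -88.88086700439453), 12.771397590637207) 98.73311108897103 1466
((647.6456298828125, -89.1798095703125), (108.80689239501953, 108.52300262451172), 27.9271240234375) circ ((647.573486328125, -89.19351959228516), 54.88599395751953) 68.39498751993034 18105
pos [646.8 -90.8 199.5] yaw 117.94 zax [-6.e-04 -5.e-04 -1.e+00] t 28.25 q7 0.76 F [-0.3  0.3  0.2] ff 0.0 open 59.92077246248363
turn [-0.04  0.01 -0.06] shift units [0.042 0.048 3.249]
```

Request:
play_rows([
  {"fingers":60,"tx":0.03,"ty":0.05,"tz":0.6,"ax":0,"ay":0,"az":0},
  {"fingers":60,"tx":0,"ty":0,"tz":0.8,"ax":0,"ay":0,"az":0},
  {"fingers":60,"tx":0,"ty":0,"tz":0.8,"ax":0,"ay":0,"az":0},
  {"fingers":60,"tx":0,"ty":0,"tz":0.7,"ax":0,"ay":0,"az":0},
  {"fingers":60,"tx":0,"ty":0,"tz":0.3,"ax":0,"ay":0,"az":0},
  {"fingers":60,"tx":0,"ty":0,"tz":0,"ax":0,"ay":0,"az":0},
  {"fingers":15,"tx":0,"ty":0,"tz":0,"ax":0,"ay":0,"az":0},
  {"fingers":15,"tx":0,"ty":0,"tz":0,"ax":0,"ay":0,"az":0},
], force=70)

```text
time: 29.25
eef_pos: [648.6, -88.6, 104.5]
ee_rot: [1.618, 2.692, 0.001]
contact_force: [-6.8, -2.4, 16.7]
opening: 0.288
finger_force: 35.8
```

Request:
play_rows([
  {"fingers":15,"tx":0,"ty":0,"tz":0,"ax":0,"ay":0,"az":0},
  {"fingers":15,"tx":0,"ty":0,"tz":0,"ax":0,"ay":0,"az":0},
  {"fingers":15,"tx":0,"ty":0,"tz":-0.3,"ax":0,"ay":0,"az":0},
  {"fingers":15,"tx":0,"ty":0,"tz":-0.7,"ax":0,"ay":0,"az":0},
  {"fingers":15,"tx":0,"ty":0,"tz":-0.9,"ax":0,"ay":0,"az":0},
  {"fingers":15,"tx":0,"ty":0,"tz":-0.9,"ax":0,"ay":0,"az":0},
  {"fingers":15,"tx":0,"ty":0,"tz":-0.8,"ax":0,"ay":0,"az":0},
  {"fingers":15,"tx":0,"ty":0,"tz":0,"ax":0,"ay":0,"az":0},
])

```text
time: 30.25
eef_pos: [649.3, -88.7, 214.7]
ee_rot: [1.616, 2.69, 0.003]
contact_force: [0.4, 0.6, -2.0]
opening: 0.271
finger_force: 69.1
```

```bash
python3 go.py 465 -90.2 211 118; python3 wr.py 648 -89 62 168 186
```

```text
pos [649.3 -88.7 214.7] yaw 118.0 zax [ 0.0042 -0.     -1.    ] t 30.25 q7 0.75 F [ 0.4  0.6 -2. ] ff 69.10303831100464 open 23.12614362601717
turn [ 0.21  0.11 -0.  ] shift units [ 2.841 -5.447  0.123]
((647.4932861328125, -88.82736206054688), (110.07683563232422, 107.22180938720703), 62.45955276489258) circ ((648.7933349609375, -89.74264526367188), 55.491493225097656) 178.27654705712177 32454
```

Request:
play_rows([
  {"fingers":15,"tx":0.475,"ty":-0.91,"tz":0,"ax":0,"ay":0,"az":0},
  {"fingers":15,"tx":0.475,"ty":-0.91,"tz":0,"ax":0,"ay":0,"az":0},
  {"fingers":15,"tx":0.475,"ty":-0.91,"tz":0,"ax":0,"ay":0,"az":0},
  {"fingers":15,"tx":0.475,"ty":-0.91,"tz":0,"ax":0,"ay":0,"az":0},
  {"fingers":15,"tx":0.475,"ty":-0.91,"tz":0,"ax":0,"ay":0,"az":0},
  {"fingers":15,"tx":0.475,"ty":-0.91,"tz":0,"ax":0,"ay":0,"az":0},
  {"fingers":15,"tx":0,"ty":0,"tz":0.4,"ax":0,"ay":0,"az":0},
  {"fingers":15,"tx":0,"ty":0,"tz":0,"ax":0,"ay":0,"az":0},
])

```text
time: 31.3
eef_pos: [463.2, -89.8, 198.9]
ee_rot: [-1.617, -2.692, 0.002]
contact_force: [0.7, -0.4, -2.7]
opening: 0.277
finger_force: 69.2
```

```bash
python3 go.py 465 -90.2 211 118; python3 - <<'E'
from h import *
from scipy.optimize import least_squares
d=cam('wrist'); save(d,'w6'); P=pts(d)
for lo,hi,rr in((158,172,55),(60,69,50)):
    m=(P[...,2]>lo)&(P[...,2]<hi)&(np.hypot(P[...,0]-464,P[...,1]+90)<75)
    Q=P[m][:,:2]; print(len(Q))
    if len(Q)<20: continue
    h=cv2.convexHull(Q.astype(np.float32))[:,0]
    s=least_squares(lambda c:np.hypot(h[:,0]-c[0],h[:,1]-c[1])-rr,[464,-90],loss='soft_l1',f_scale=.5)
    print(lo,s.x.round(1),np.median(abs(s.fun)),len(h),np.median(P[m][:,2]),Q.mean(0))
    if lo>100:
        A=np.c_[P[m][:,:2]-[464,-90],np.ones(len(Q))];print(np.linalg.lstsq(A,P[m][:,2],rcond=None)[0])
E
```

```text
pos [463.2 -89.8 198.9] yaw 118.01 zax [-1.4e-03 -5.0e-04 -1.0e+00] t 31.3 q7 0.67 F [ 0.7 -0.4 -2.7] ff 69.15302395820618 open 23.651234187577206
turn [-0.08 -0.01  0.01] shift units [-0.041  0.047 -0.404]
32364
158 [462.6 -90.4] 0.15250621417884247 69 162.61006835602035 [455.28889494 -77.27672104]
[-7.54544413e-03 -9.25183032e-03  1.62333804e+02]
296
60 [464.5 -90.1] 0.06224166110724383 17 65.48809461831097 [448.42903105 -45.71193797]
```

View pics/w6.png

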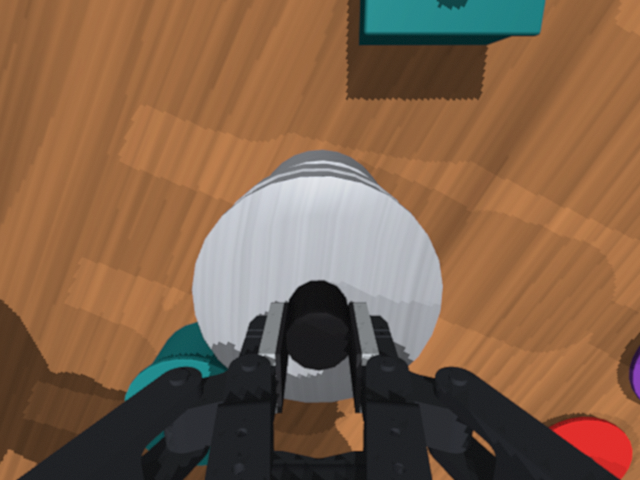

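The tiffin tier hangs level under the gripper, with the base rim just showing at (320,160). Small correction, then lowering.

Request:
play_rows([
  {"fingers":15,"tx":-0.03,"ty":0.05,"tz":0,"ax":0,"ay":0,"az":0},
  {"fingers":15,"tx":0,"ty":0,"tz":0.3,"ax":0,"ay":0,"az":0},
  {"fingers":15,"tx":0,"ty":0,"tz":0.3,"ax":0,"ay":0,"az":0},
  {"fingers":15,"tx":0,"ty":0,"tz":0.2,"ax":0,"ay":0,"az":0},
  {"fingers":15,"tx":0,"ty":0,"tz":0.15,"ax":0,"ay":0,"az":0},
  {"fingers":15,"tx":0,"ty":0,"tz":0.15,"ax":0,"ay":0,"az":0},
  {"fingers":15,"tx":0,"ty":0,"tz":0.1,"ax":0,"ay":0,"az":0},
  {"fingers":15,"tx":0,"ty":0,"tz":0,"ax":0,"ay":0,"az":0},
])

```text
time: 32.35
eef_pos: [465.2, -90.1, 163.6]
ee_rot: [1.618, 2.693, -0.001]
contact_force: [-0.7, 1.0, -3.1]
opening: 0.272
finger_force: 69.2
```

```bash
python3 go.py;  python3 wr.py 464 -90 62 119 136
```

```text
pos [465.2 -90.1 163.6] yaw 118.0 zax [-2.e-04 -3.e-04 -1.e+00] t 32.35 q7 0.72 F [-0.7  1.  -3.1] ff 69.15298104286194 open 23.20520779077112
((463.39288330078125, -89.98428344726562), (109.77322387695312, 107.39720153808594), 61.02505111694336) circ ((464.59832763671875, -90.9687271118164), 55.44753646850586) 127.31080678774578 32540
```

Request:
play_rows([
  {"fingers":15,"tx":0,"ty":0,"tz":0.06,"ax":0,"ay":0,"az":0},
  {"fingers":15,"tx":0,"ty":0,"tz":0.05,"ax":0,"ay":0,"az":0},
  {"fingers":15,"tx":0,"ty":0,"tz":0,"ax":0,"ay":0,"az":0},
])

```text
time: 32.78
eef_pos: [465.2, -90.0, 160.3]
ee_rot: [-1.618, -2.693, 0.001]
contact_force: [-0.2, -0.7, -2.3]
opening: 0.274
finger_force: 69.2
```

```bash
python3 go.py;  python3 wr.py 464 -90 62 116 136
```

```text
pos [465.2 -90.  160.3] yaw 118.0 zax [-2.e-04 -3.e-04 -1.e+00] t 32.775 q7 0.72 F [-0.2 -0.7 -2.3] ff 69.15291666984558 open 23.370903154502077
((463.3269348144531, -90.03239440917969), (109.82569885253906, 107.3485336303711), 63.411529541015625) circ ((464.4576110839844, -90.9244155883789), 55.45214080810547) 124.04371271998612 32734
```

Request:
play_rows([
  {"fingers":15,"tx":0,"ty":0,"tz":0.03,"ax":0,"ay":0,"az":0},
  {"fingers":15,"tx":0,"ty":0,"tz":0,"ax":0,"ay":0,"az":0},
  {"fingers":60,"tx":0,"ty":0,"tz":0,"ax":0,"ay":0,"az":0},
  {"fingers":60,"tx":0,"ty":0,"tz":0,"ax":0,"ay":0,"az":0},
  {"fingers":60,"tx":0,"ty":0,"tz":0,"ax":0,"ay":0,"az":0},
  {"fingers":60,"tx":0,"ty":0,"tz":-0.8,"ax":0,"ay":0,"az":0},
  {"fingers":60,"tx":0,"ty":0,"tz":-0.9,"ax":0,"ay":0,"az":0},
  {"fingers":60,"tx":0,"ty":0,"tz":-0.9,"ax":0,"ay":0,"az":0},
])

```text
time: 33.83
eef_pos: [465.1, -90.1, 238.3]
ee_rot: [-1.618, -2.693, 0.001]
contact_force: [0.7, 0.1, -0.5]
opening: 0.701
finger_force: 0.0
```

Request:
play_rows([
  {"fingers":60,"tx":0,"ty":0,"tz":-0.9,"ax":0,"ay":0,"az":0},
  {"fingers":60,"tx":-0.9,"ty":0.6,"tz":0,"ax":0,"ay":0,"az":0},
  {"fingers":60,"tx":-0.9,"ty":0.6,"tz":0,"ax":0,"ay":0,"az":0},
  {"fingers":60,"tx":-0.9,"ty":0.6,"tz":0,"ax":0,"ay":0,"az":0},
  {"fingers":60,"tx":-0.9,"ty":0.6,"tz":0,"ax":0,"ay":0,"az":0},
  {"fingers":60,"tx":-0.9,"ty":0.6,"tz":0,"ax":0,"ay":0,"az":0},
  {"fingers":60,"tx":-0.9,"ty":0.6,"tz":0,"ax":0,"ay":0,"az":0},
  {"fingers":60,"tx":0,"ty":0,"tz":0,"ax":0,"ay":0,"az":0},
])

```text
time: 34.83
eef_pos: [637.8, -183.3, 263.7]
ee_rot: [1.619, 2.692, -0.003]
contact_force: [-0.1, -0.1, -0.4]
opening: 0.703
finger_force: 0.0
```

```bash
python3 - <<'E'
from h import *
s=arm.observe(); print(s['time'],s['eef_pos'].round(0))
for n in('side','top'):
    d=cam(n); save(d,n+'2'); P=pts(d)
    for k,(x,y,z) in {'y':(462,277.5,66),'t':(449.5,93.5,66),'tub':(443.7,-265.5,66),'tif':(464.5,-90.5,123)}.items():
        m=(abs(P[...,2]-z)<7)&(np.hypot(P[...,0]-x,P[...,1]-y)<48)&(np.hypot(P[...,0]-x,P[...,1]-y)>26); Q=P[m]
        if len(Q)<50: print(n,k,len(Q)); continue
        A=np.c_[Q[:,:2]-[x,y],np.ones(len(Q))]; print(n,k,len(Q),np.linalg.lstsq(A,Q[:,2],rcond=None)[0].round(3))
E
```

```text
34.825 [ 638. -183.  264.]
side y 392 [ 3.0000e-03 -3.0000e-03  6.5245e+01]
side t 631 [-3.0000e-03  1.0000e-03  6.5393e+01]
side tub 1579 [ 2.000e-03 -1.000e-03  6.557e+01]
side tif 1029 [-8.00000e-03  1.00000e-03  1.21894e+02]
top y 861 [-3.0000e-03  2.0000e-03  6.6043e+01]
top t 869 [-2.000e-03 -1.000e-03  6.613e+01]
top tub 213 [ 1.0000e-03 -3.0000e-03  6.6021e+01]
top tif 0
```

View pics/side2.png

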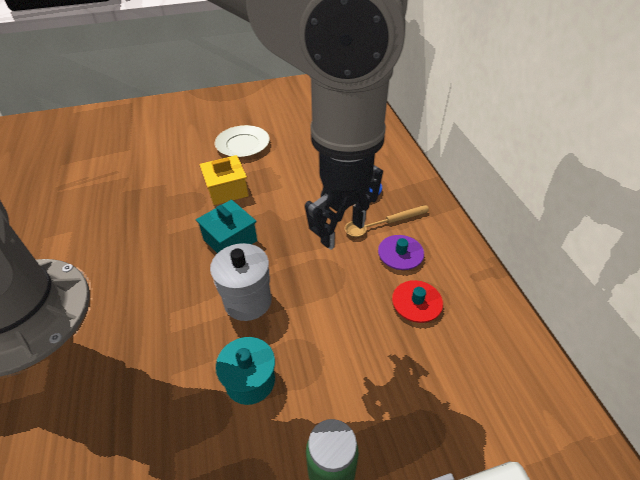

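View pics/top2.png

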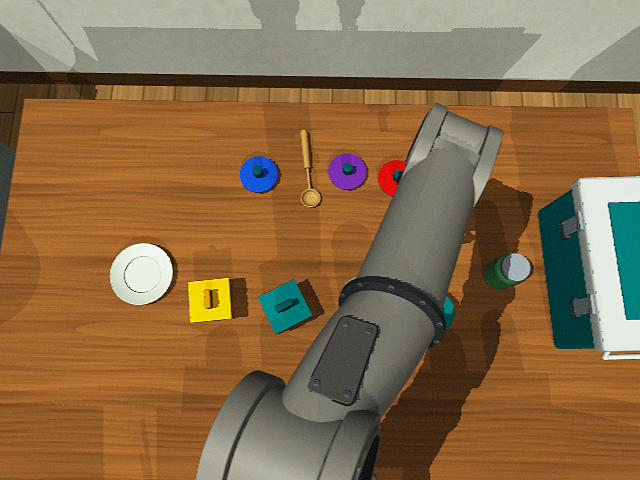

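Both views show all four closed: yellow (210,299), teal square (287,306) and tub plates at 66 mm, tiffin tier at about 122.5 mm, all level. The jar, side plate and decoys haven't moved. Handing in.

```bash
python3 -c "
from station import arm; print(arm.close_job())"
```

```text
the job is handed in; nothing more can be done
None
```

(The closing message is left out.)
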